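# Drift the stuck contact plug out of the terminal bridge

### The arm

A 7-joint arm with a two-finger parallel gripper is mounted at the origin on the work surface. World frame = base frame: x ahead of the robot, y to its left, z up, the work surface at z = 0. Lengths are in m, angles in rad, forces in N, time in s.
With the tool pointing down it reaches from about 0.4 to 0.85 m from the base axis. Payload 10.4 kg.
Tool frame: the origin (TCP) lies midway between the tips of the shut fingers; the grasp point (between the pads) lies 19 mm behind it; z points along the fingers, x is the direction in which the jaws open and shut, and the axes are right-handed (so a half turn about z gives the same grasp; the last joint's range is limited). The gripper opens to 85 mm and grips with 20 to 120 N. Pads are 22 mm wide; open, the fingers measure 114 mm over their backs; the gripper's body (76 mm by 85 mm) begins 54 mm behind the grasp point. The pads swing forward as they close: fully open they stand 13 mm farther back than shut.
Start: joints at [-1.354, 0.332, -0.065, 1.46, 0.022, 1.35, -0.088], TCP at [0.148, 0.607, 0.201] pointing down, gripper open.
Joint ranges: [-2.6, 2.6], [-0.5, 2.12], [-1.47, 1.34], [0.16, 2.42], [-1.27, 4.41], [0.06, 2.06], [-2.6, 2.6]. Speed limits (rad/s): [2.22, 2.22, 2.79, 2.79, 3.14, 3.14, 3.14].

### API

Orientations are given as a unit quaternion [x, y, z, w].
In Python, from workcell import manip, cams gives the robot as it stands.
- The arm moves only by the tool move_arm, never from a script. Its argument "moves" is a list of rows, each a list of 7 numbers: the turn, a rotation vector about the tool's x, y, z in degrees, then the shift along the tool's x, y, z in m, then the finger opening in m, from 0 to 0.0854. A call has 1 to 10 rows; each row is the pose to reach, as a shift and turn from the pose commanded when the call began, along the tool's axes at that moment; what a row does not reach only later rows make up. A row lasts 1/10 s, in which the tool goes at most 50 mm and 8.59 degrees, less where a joint would pass 70% of its speed; a pose out of reach is approached as far as the arm can. A call with a gripper value outside its range is refused whole. The fingers move at their own pace and stop on an object; "grip_force" is the grip in N (left out, the last holds). Time passes only in rows, so rows that repeat a pose let the fingers close. It gives the time, the measured TCP pose, the force and the opening at its end, in the units of the state.
- manip.get_obs(): the state, without advancing time (a new reading comes with each control period).
- cams.camera(name): name is "side" or "top"; returns the picture (384x512x3 uint8, red, green, blue); there is no depth.
- cams.camera_params(name): a dict with "fx", "fy", "cx", "cy" (pixels), "xyz" and "rotation" of the camera in the world. Camera axes: x right, y up, looking along -z (the intrinsics and any distortion apply to the point x, -y, -z); pixel columns grow to the right and rows downward; lengths in m; the calibration is good to about 2 mm. A picture is of the moment at which its call begins. camera_params takes no time and is no camera call.
- manip.hand_in(): hands the job in, once; it reports no verdict.
The state is a dict: "clock": time; "joint_pos": joint angles; "joint_velocities": joint speeds; "tau": joint torques, N m; "position": TCP position; "ee_rot": TCP orientation; "ft_force": force on the tool from outside, world axes, zero at the start; "torque": the same for the moment, N m; "grip_width": opening from 0.0 (shut) to 1.0 (fully open).
Only numpy, scipy, OpenCV 4.12 (cv2) and the standard library are available. Lean on these libraries where they do the work, as an engineer would, in place of code of your own. Each camera call takes 0.05 s, during which the arm holds its last target. There are 200 camera calls.

### The job

A brass contact plug is stuck in the bore of the zinc terminal bridge on the press-out fixture. Take the drift from its stand, feel gently for the access hole in the guide plate on top of the bridge, and push the plug down with the drift until it drops out below into the catch pocket, without pressing hard on the plate or the bridge. Then stand the drift back upright in its stand, fully down, and leave the other things on the bench where they are.

Things in the scene. Friction and masses are not known exactly. Their poses are not given: they have to be found in the camera images.
- fixture: Press-out fixture bolted down, 110 x 136 mm, 86 mm high (91 mm at two clamp screws 44 mm either side of the middle, along y). Origin: centre of its underside on the counter, below the bore; x across, y along the bridge, z up. Steel base 8 mm thick, two end cheeks, on them the zinc bridge, 60 x 124 x 36 mm (z 44 to 80 mm), with a vertical through bore of 34.6 mm on the origin's axis.
- guide_top (a point): Centre of the top (z 86 mm) of a square steel guide plate, 40 x 40 x 6 mm, clamped on the bridge; on the bore axis, NOT at its hole. Its one round 13 mm access hole is centred 8 mm from this point, in any direction from the fixture's -y through +x to +y, different each time and not measured: feel for it or see it. A drift through it lands on the plug. Load plate and bridge with at most 40 N, even briefly.
- bore_exit (a point): Lower mouth of the bore, on its axis, z 44 mm above the counter. Hidden spring shoes 5 to 15 mm above this point grip the plug: it falls once its top is 5 mm above this point. Below is the catch pocket, floor at z 8 mm, 58 mm in x by 100 mm in y, open at front and back above low lips (to z 18 mm). A drift tip at this level does the job.
- plug: Solid brass plug, 33 mm diameter, 28 mm long, upright in the bore below the guide plate, so hardly seen. Origin: centre of its underside, which starts 45 to 49 mm above the counter (differs); z up. Pushing it down takes about 5 to 25 N, different each time, until it comes free and falls into the pocket.
- plug_center (a point): Centre of the plug, 14 mm above its origin along its axis.
- drift: Drift, 127 mm long, upright in its stand, about 0.14 kg. Origin: centre of the flat tip (lower end), z up along the rod. Steel rod of 10 mm diameter from the tip up to 50 mm, then a square black polymer handle, 24 x 24 mm (sides along x and y), 50 to 125 mm above the tip; its lower end is a shoulder. With the tip level with the bore exit the shoulder is 8 mm above the guide plate.
- stand: Grey block bolted down, 75 x 75 x 60 mm, with a vertical 15 mm hole right through its middle, chamfered 2 mm. Origin: centre of its underside, z up. With the drift fully down its shoulder rests on the block's top and its tip is 10 mm above the counter. Stand and fixture are on either side of the robot, left or right.
- cover: Amber acrylic relay cover, 44 x 34 x 60 mm, standing loose beyond the work; a bystander. Origin: centre of its underside.
- switch_handle: Black polymer test switch handle with a copper blade, 118 mm long, 22 mm wide, 18 mm high, lying between fixture and stand; a bystander. Origin: on its underside near its middle, x along it.
- lug_dish: Grey dish with three copper crimp lugs, 100 x 80 x 18 mm; a bystander. Origin: centre of its underside.
There are look-alikes about, which are no part of the job. Of the things that look like the fixture, the smallest one is meant.

How it is judged:
By the outcome, as a careful person would: the job done as asked, in the order asked, and still so for the second after the job is handed in, with the robot touching nothing.
It also fails if it takes over 72 s, if anything falls off the work surface, if the arm or the gripper's body presses on something with over 40 N, if the wrist force passes 120 N, or if a joint passes its speed limit or range.

## Working session

There is one attempt and no reset: what is moved stays moved. The work goes in short steps, Python scripts to look and compute and a tool call to move; the robot and the scene stay as the last step left them, time stands still between calls to the robot, and variables do not carry over. Pictures are saved under pics/ and viewed, about 8 in all and at most 12, crops included, and the job is handed in when it is done.

Besides the shell and the picture viewer there is one more tool, called as a command line: name --pt "numbers of a row" for each row, then --argument value for the rest. move_arm: Moves the arm, as the interface text tells. Its arguments: {"type":"object","properties":{"moves":{"type":"array","items":{"type":"array","items":{"type":"number"}}},"grip_force":{"type":"number"}},"required":["moves"]}

```bash
mkdir -p pics
python3 - <<'E'
from workcell import manip,cams
import cv2
for n in("top","side"):
    im=cams.camera(n); cv2.imwrite(f"pics/{n}0.png",im[:,:,::-1])
    p=cams.camera_params(n); print(n,p)
o=manip.get_obs(); print(o)
a=cv2.imread("pics/top0.png");
cv2.imwrite("pics/top0b.png",cv2.resize(a,(800,600),interpolation=cv2.INTER_CUBIC))
a=cv2.imread("pics/side0.png");
cv2.imwrite("pics/side0b.png",cv2.resize(a,(800,600),interpolation=cv2.INTER_CUBIC))
E
```

```text
top {'fx': 356.52009692599887, 'fy': 356.52009692599887, 'cx': 251.21653859222548, 'cy': 194.42089541046155, 'xyz': array([ 0.42460422, -0.01558589,  1.1545882 ]), 'rotation': array([ 0.04062867, -0.03358155, -0.70328226,  0.70895391])}
side {'fx': 348.439597314163, 'fy': 348.439597314163, 'cx': 255.1411455250524, 'cy': 191.09212683263542, 'xyz': array([-0.0621838 , -0.55540111,  0.71783863]), 'rotation': array([ 0.40298353, -0.17596675, -0.37187056,  0.81752814])}
{'clock': 0.1, 'joint_pos': array([-1.35362055,  0.33282452, -0.06468861,  1.4608721 ,  0.02159942,
        1.3498891 , -0.08850909]), 'joint_velocities': array([ 0.00143836, -0.00259312, -0.0001269 , -0.0030642 , -0.00021848,
       -0.00298247, -0.00041156]), 'tau': array([ 1.48351086e-03, -6.26751137e+01,  4.92465030e-02, -3.92426884e+01,
        1.64423377e-02,  7.05768602e-03, -9.54594611e-06]), 'position': array([0.1483493 , 0.60674811, 0.19977854]), 'ee_rot': array([ 7.86601791e-01,  6.17460283e-01, -4.90805836e-04,  4.24440355e-04]), 'ft_force': array([ 0.4626415 , -0.51079893,  0.31550138]), 'torque': array([0.03639016, 0.00822455, 0.01440445]), 'grip_width': 0.9967885434078251}
```

View pics/top0b.png

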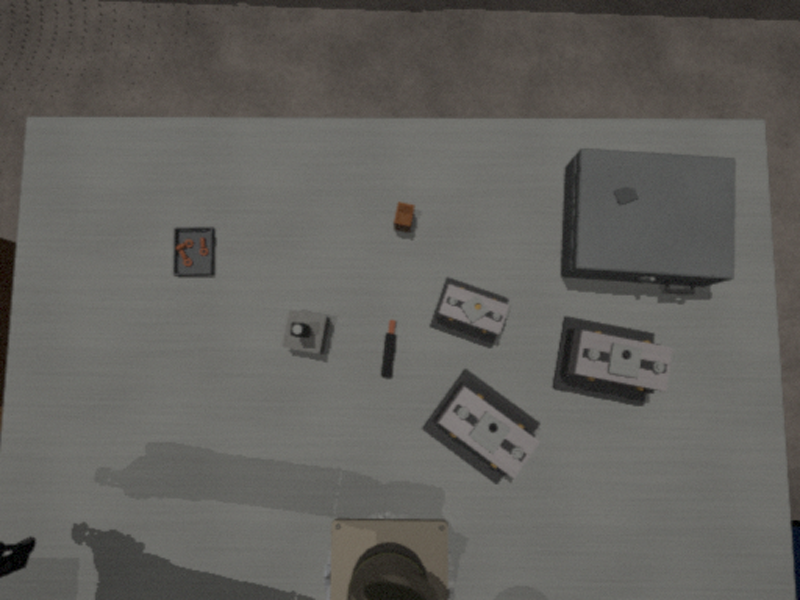

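View pics/side0b.png

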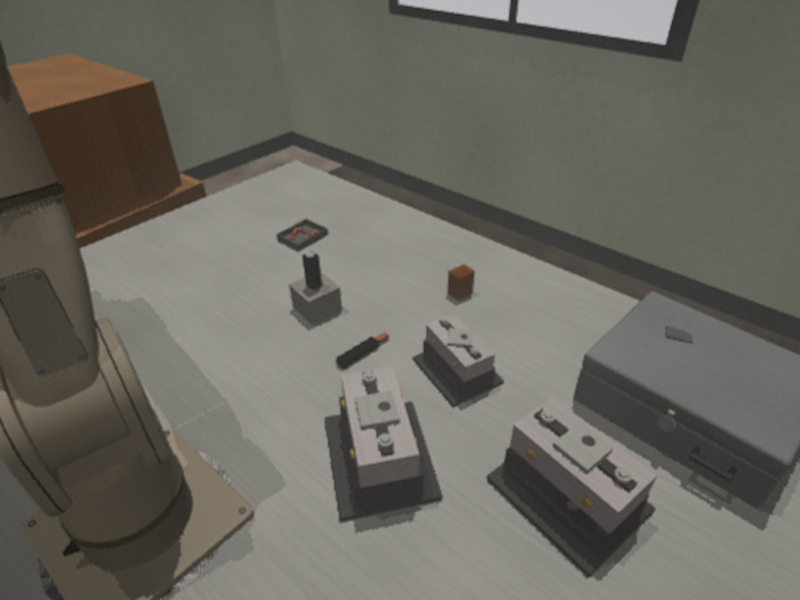

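The candidates for the fixture, in 800x600 top pixels, are A (473,310), B (612,362) and C (488,430). A looks the smallest. The drift in its stand is at (300,330), the switch handle at (390,350), the cover at (404,217) and the dish at (195,252). Next I'll crop A and the stand closely.

```bash
cat > h.py <<'E'
import numpy as np
from workcell import manip,cams
from scipy.spatial.transform import Rotation as R
def ray(n,u,v):
    p=cams.camera_params(n)
    d=R.from_quat(p['rotation']).apply([(u-p['cx'])/p['fx'],-(v-p['cy'])/p['fy'],-1]); return p['xyz'],d
def unproj(n,u,v,z):
    c,d=ray(n,u,v); return c+d*(z-c[2])/d[2]
def proj(n,X):
    p=cams.camera_params(n); q=R.from_quat(p['rotation']).inv().apply(np.asarray(X)-p['xyz'])
    return p['cx']+p['fx']*q[0]/-q[2], p['cy']-p['fy']*q[1]/-q[2]
def st(o=None):
    o=o or manip.get_obs()
    print(round(o['clock'],2),np.round(o['position'],4),'F',np.round(o['ft_force'],1),'g',round(o['grip_width'],3)); return o
def shift(p): # world target TCP -> tool shift
    o=manip.get_obs(); return R.from_quat(o['ee_rot']).inv().apply(np.array(p)-o['position'])
E
python3 - <<'E'
import cv2,numpy as np
t=cv2.imread("pics/top0.png"); s=cv2.imread("pics/side0.png")
def c(im,x,y,w,h,W,H): return cv2.convertScaleAbs(cv2.resize(im[y:y+h,x:x+w],(W,H),interpolation=cv2.INTER_CUBIC),alpha=1.5)
# top crops: fixture 270..335,172..227 ; stand 175..225,190..235
A=c(t,270,172,64,56,400,350); B=c(t,174,188,48,48,400,400)
C=c(s,260,195,64,64,400,400); D=c(s,180,155,44,54,326,400)
out=np.zeros((800,800,3),np.uint8)
out=np.vstack([np.hstack([cv2.resize(A,(400,350)),B[:350]]),]);
o2=np.hstack([C,np.pad(D,((0,0),(0,74),(0,0)))])[:250]
cv2.imwrite("pics/crop1.png",np.vstack([out,o2]))
E
python3 - <<'E'
from h import *
# fixture C size estimates: screws positions at z .091 (pix in 800 -> *0.64)
for nm,a,b in(("A",(452,305),(497,316)),("B",(594,354),(659,367)),("C",(462,413),(516,452))):
    p,q=[unproj('top',x*.64,y*.64,.091) for x,y in(a,b)]
    print(nm,np.round(p,3),np.round(q,3),np.linalg.norm(p-q))
E
```

```text
A [ 0.535 -0.119  0.091] [ 0.515 -0.204  0.091] 0.08831307326241776
B [ 0.444 -0.387  0.091] [ 0.42  -0.509  0.091] 0.12386804412112402
C [ 0.331 -0.137  0.091] [ 0.261 -0.237  0.091] 0.12261358053494358
```

View pics/crop1.png

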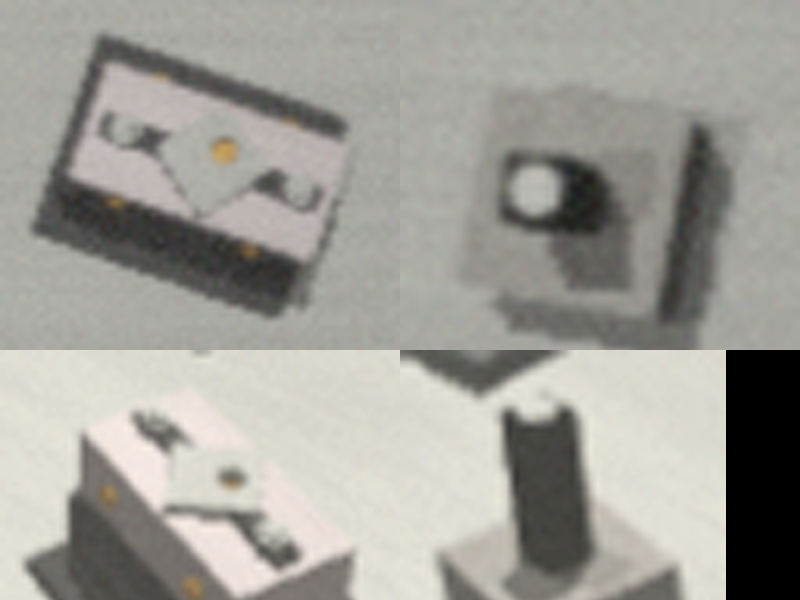

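The screw spacing of A is 88 mm (2 x 44), so A is the right fixture. Its hole shows brass at crop (225,151), and the drift's cap is at crop (535,190).

Run:
```python
from h import *
T=lambda x,y,x0,y0,s:(x0+(x+.5)/s-.5,y0+(y+.5)/s-.5)
P=lambda *a:np.round(unproj(*a),4)
fa=lambda x,y,z:P('top',*T(x,y,270,172,6.25),z)
fb=lambda x,y,z:P('top',*T(x-400,y,174,188,400/48),z)
print('hole top',fa(225,151,.086),'side',P('side',*T(233,128,260,195,6.25),.086))
c=[fa(*q,.086) for q in((210,108),(270,163),(200,216),(155,155))];print('plate',np.mean(c,0),c)
b=[fa(*q,.08) for q in((104,62),(350,135),(310,263),(70,180))];print('bridge',np.mean(b,0),b)
d=b[0]-b[1];print('bridge yaw(y axis)',np.degrees(np.arctan2(d[1],d[0])),np.linalg.norm(d)); d=b[0]-b[3];print(np.linalg.norm(d))
print('cap top',fb(535,190,.137),'side',P('side',*T(138,52,180,155,7.41),.137))
s=[fb(*q,.06) for q in((497,88),(695,118),(655,318),(462,285))];print('stand',np.mean(s,0),s)
for i in range(4):
    d=s[i]-s[(i+1)%4];print(np.degrees(np.arctan2(d[1],d[0])),np.linalg.norm(d))
o=st()
print(R.from_quat(o['ee_rot']).as_matrix().round(3))
print('rims: proj stand center top px',proj('side',[*np.mean(s,0)[:2],.06]))
```

```text
hole top [ 0.5344 -0.168   0.086 ] side [ 0.5371 -0.1674  0.086 ]
plate [ 0.5298 -0.1602  0.086 ] [array([ 0.5552, -0.161 ,  0.086 ]), array([ 0.5288, -0.1896,  0.086 ]), array([ 0.503 , -0.1558,  0.086 ]), array([ 0.5322, -0.1344,  0.086 ])]
bridge [ 0.53075 -0.16075  0.08   ] [array([ 0.5781, -0.1104,  0.08  ]), array([ 0.5433, -0.2294,  0.08  ]), array([ 0.4812, -0.2093,  0.08  ]), array([ 0.5204, -0.0939,  0.08  ])]
bridge yaw(y axis) 73.6991285302473 0.12398403122983215
0.060012831961173074
cap top [0.4846 0.1705 0.137 ] side [0.4913 0.1747 0.137 ]
stand [0.484875 0.16885  0.06    ] [array([0.5269, 0.1997, 0.06  ]), array([0.5163, 0.126 , 0.06  ]), array([0.4424, 0.1391, 0.06  ]), array([0.4539, 0.2106, 0.06  ])]
81.81548571584526 0.07445837763475645
-10.052203148257686 0.07505211522668762
-99.13715101413872 0.0724189201797431
171.50761837272861 0.0738092812592021
0.1 [0.1483 0.6067 0.1998] F [ 0.5 -0.5  0.3] g 0.997
[[ 0.237  0.971 -0.   ]
 [ 0.971 -0.237 -0.001]
 [-0.001  0.    -1.   ]]
rims: proj stand center top px (np.float64(200.60087435097174), np.float64(183.47382712525174))
```

move_arm --pt "0 0 -5 -0.3437 0.4317 0 0.08" --pt "0 0 -5 -0.3437 0.4317 0 0.08" --pt "0 0 -5 -0.3437 0.4317 0 0.08" --pt "0 0 -5 -0.3437 0.4317 0 0.08" --pt "0 0 -5 -0.3437 0.4317 0 0.08" --pt "0 0 -5 -0.3437 0.4317 0 0.08" --pt "0 0 -5 -0.3437 0.4317 0 0.08" --pt "0 0 -5 -0.3437 0.4317 0 0.08" --pt "0 0 -5 -0.3437 0.4317 0 0.08" --pt "0 0 -5 -0.3437 0.4317 0 0.08"

```text
clock: 1.1
position: [0.4552, 0.2098, 0.2005]
ee_rot: [0.759, 0.651, 0.0, -0.0]
ft_force: [0.9, 1.7, -0.4]
grip_width: 0.936
```

Run:
```python
from h import *
st(); print(shift([.486,.170,.2]), R.from_quat(manip.get_obs()['ee_rot']).as_matrix().round(3))
```

```text
1.1 [0.4552 0.2098 0.2005] F [ 0.9  1.7 -0.4] g 0.936
[-0.03467824  0.03651714  0.00046806] [[ 0.152  0.988 -0.   ]
 [ 0.988 -0.152  0.   ]
 [ 0.    -0.    -1.   ]]
```

move_arm --pt "0 0 0 -0.0347 0.0365 0.0 0.06" --pt "0 0 0 -0.0347 0.0365 0.0 0.06" --pt "0 0 0 -0.0347 0.0365 0.0 0.06" --pt "0 0 0 -0.0347 0.0365 0.0 0.06"

```text
clock: 1.5
position: [0.4846, 0.1728, 0.2002]
ee_rot: [0.758, 0.652, -0.0, -0.0]
ft_force: [-0.0, -0.3, 0.0]
grip_width: 0.703
```

Run:
```python
from h import *
import cv2
st(); print(shift([.486,.170,.085]))
t=cams.camera('top');s=cams.camera('side')
a=cv2.resize(t[170:242,160:232],(400,400),interpolation=cv2.INTER_CUBIC)
b=cv2.resize(s[120:216,150:246],(400,400),interpolation=cv2.INTER_CUBIC)
cv2.imwrite('pics/appr.png',cv2.convertScaleAbs(np.hstack([a,b])[:,:,::-1],alpha=1.5))
```

```text
1.5 [0.4846 0.1728 0.2002] F [-0.  -0.3  0. ] g 0.703
[-0.00254166  0.00190803  0.11519357]
```

View pics/appr.png

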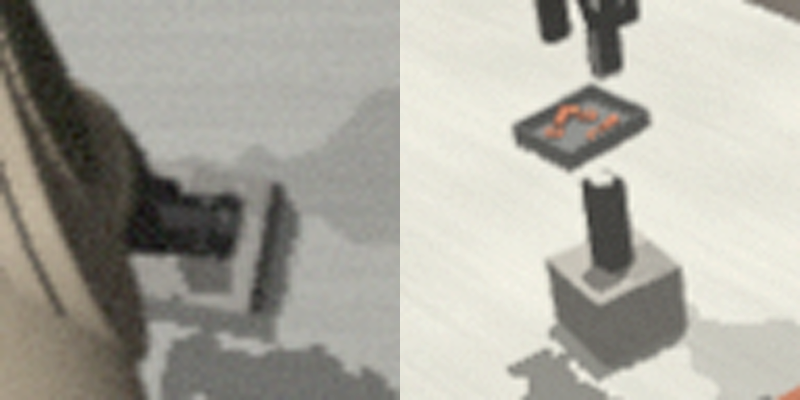

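Run:
```python
from h import *
f=lambda X:[round((a-o)*4.1667) for a,o in zip(proj('side',X),(150,120))]
for X in([.486,.17,.137],[.486,.17,.06],[.490,.170,.137],[.486,.174,.137],[.4846,.1728,.2],[.4846-.03*.152,.1728-.03*.988,.19],[.4846+.03*.152,.1728+.03*.988,.19]): print(X,f(X))
```

```text
[0.486, 0.17, 0.137] [200, 179]
[0.486, 0.17, 0.06] [211, 263]
[0.49, 0.17, 0.137] [204, 176]
[0.486, 0.174, 0.137] [196, 177]
[0.4846, 0.1728, 0.2] [185, 103]
[0.48003999999999997, 0.14316, 0.19] [210, 132]
[0.48916, 0.20244, 0.19] [165, 99]
```

move_arm --pt "0 0 0 -0.0035 0.003 0.04 0.06" --pt "0 0 0 -0.0035 0.003 0.08 0.06" --pt "0 0 0 -0.0035 0.003 0.1 0.06" --pt "0 0 0 -0.0035 0.003 0.1 0.06" --pt "0 0 0 -0.0035 0.003 0.1 0.06"

```text
clock: 2.1
position: [0.4877, 0.1687, 0.1012]
ee_rot: [0.759, 0.652, 0.0, -0.0]
ft_force: [0.7, 0.1, 1.5]
grip_width: 0.702
```

Run:
```python
from h import *
import cv2
st(); print(shift([.487,.169,.085]))
t=cams.camera('top');s=cams.camera('side')
a=cv2.resize(t[170:242,160:232],(400,400),interpolation=cv2.INTER_CUBIC)
b=cv2.resize(s[140:212,164:236],(400,400),interpolation=cv2.INTER_CUBIC)
cv2.imwrite('pics/appr2.png',cv2.convertScaleAbs(np.hstack([a,b])[:,:,::-1],alpha=1.7))
```

```text
2.1 [0.4877 0.1687 0.1012] F [0.7 0.1 1.5] g 0.702
[ 0.00016914 -0.00069425  0.01622417]
```

View pics/appr2.png

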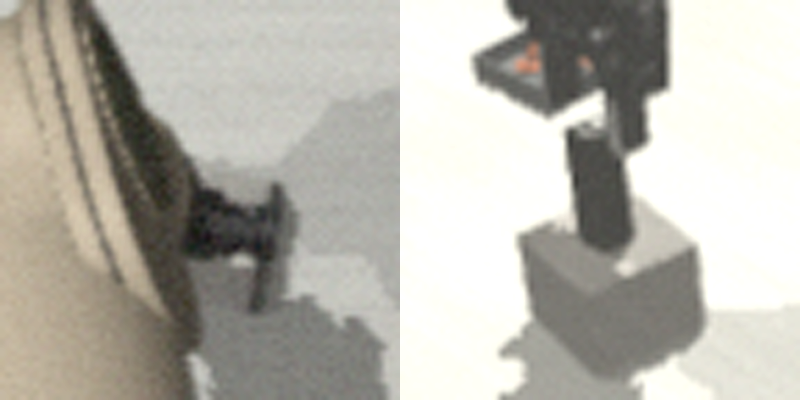

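Run:
```python
from h import *
for z in(.09,.1,.11,.12,.13,.14):
    print(z,[[round((a-o)*5.555) for a,o in zip(proj('side',[.4877+s*.035*.152,.1687+s*.035*.988,z]),(164,140))] for s in(-1,1)])
print([round((a-o)*5.555) for a,o in zip(proj('side',[.487,.169,.137]),(164,140))])
```

```text
0.09 [[236, 224], [168, 170]]
0.1 [[234, 210], [166, 155]]
0.11 [[232, 195], [164, 141]]
0.12 [[231, 180], [162, 126]]
0.13 [[229, 164], [160, 111]]
0.14 [[227, 149], [158, 96]]
[191, 127]
```

move_arm --pt "0 0 0 0 -0.0007 0.012 0.06" --pt "0 0 0 0 -0.0007 0.021 0.06" --pt "0 0 0 0 -0.0007 0.021 0.04" --pt "0 0 0 0 -0.0007 0.021 0.03" --pt "0 0 0 0 -0.0007 0.021 0.022" --pt "0 0 0 0 -0.0007 0.021 0.018" --pt "0 0 0 0 -0.0007 0.021 0.018" --grip_force 30

```text
clock: 2.9
position: [0.487, 0.168, 0.0796]
ee_rot: [0.759, 0.651, 0.0, -0.0]
ft_force: [-0.1, 0.1, -1.9]
grip_width: 0.275
```

Run:
```python
from h import *
import cv2
st()
s=cams.camera('side')
b=cv2.resize(s[140:212,154:250],(800,600),interpolation=cv2.INTER_CUBIC)
cv2.imwrite('pics/grip.png',cv2.convertScaleAbs(b[:,:,::-1],alpha=1.2))
```

```text
2.9 [0.487  0.168  0.0796] F [-0.1  0.1 -1.9] g 0.275
```

View pics/grip.png

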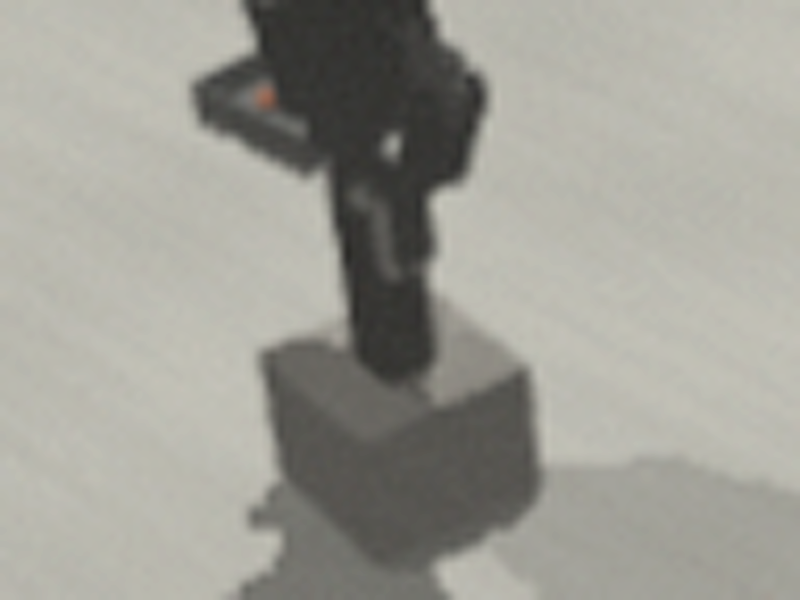

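move_arm --pt "0 0 0 0 0 0 0.018" --pt "0 0 0 0 0 0 0.018" --pt "0 0 0 0 0 -0.01 0.018" --pt "0 0 0 0 0 -0.03 0.018" --pt "0 0 0 0 0 -0.06 0.018" --pt "0 0 0 0 0 -0.09 0.018" --pt "0 0 0 0 0 -0.12 0.018" --pt "0 0 0 0 0 -0.125 0.018" --pt "0 0 0 0 0 -0.125 0.018" --grip_force 100

```text
clock: 3.85
position: [0.4874, 0.1682, 0.2055]
ee_rot: [0.759, 0.651, 0.001, 0.0]
ft_force: [-0.3, 0.2, -2.1]
grip_width: 0.261
```

Run:
```python
from h import *
o=st(); print(shift([.536,-.168,.2045]))
```

```text
3.85 [0.4874 0.1682 0.2055] F [-0.3  0.2 -2.1] g 0.261
[-0.32487471  0.09917246  0.00075709]
```

move_arm --pt "0 0 0 -0.325 0.099 0 0.018" --pt "0 0 0 -0.325 0.099 0 0.018" --pt "0 0 0 -0.325 0.099 0 0.018" --pt "0 0 0 -0.325 0.099 0 0.018" --pt "0 0 0 -0.325 0.099 0 0.018" --pt "0 0 0 -0.325 0.099 0 0.018" --pt "0 0 0 -0.325 0.099 0 0.018" --pt "0 0 0 -0.325 0.099 0 0.018" --pt "0 0 0 -0.325 0.099 0 0.018" --pt "0 0 0 -0.325 0.099 0 0.018"

```text
clock: 4.85
position: [0.5351, -0.1669, 0.2034]
ee_rot: [0.758, 0.652, -0.0, -0.001]
ft_force: [0.7, -0.2, -1.7]
grip_width: 0.258
```

move_arm --pt "0 0 0 0 0 0.02 0.018" --pt "0 0 0 0 0 0.035 0.018" --pt "0 0 0 0 0 0.037 0.018" --pt "0 0 0 0 0 0.037 0.018"

```text
clock: 5.25
position: [0.5352, -0.1675, 0.1671]
ee_rot: [0.759, 0.652, -0.0, -0.0]
ft_force: [0.5, -0.4, -1.3]
grip_width: 0.262
```

Run:
```python
from h import *
import cv2
o=st(); print(shift([.536,-.168,.168]), R.from_quat(o['ee_rot']).as_matrix().round(3))
s=cams.camera('side'); t=cams.camera('top')
b=cv2.resize(s[162:234,246:318],(400,400),interpolation=cv2.INTER_CUBIC)
a=cv2.resize(t[164:236,266:338],(400,400),interpolation=cv2.INTER_CUBIC)
cv2.imwrite('pics/over.png',cv2.convertScaleAbs(np.hstack([a,b])[:,:,::-1],alpha=1.3))
f=lambda X:[round((a-o)*5.5556) for a,o in zip(proj('side',X),(246,162))]
p=o['position']
print('tip pred',f([p[0],p[1],p[2]-.0696]),'hole',f([.536,-.168,.086]), f([.546,-.168,.086]),f([.536,-.158,.086]))
```

```text
5.25 [ 0.5352 -0.1675  0.1671] F [ 0.5 -0.4 -1.3] g 0.262
[-0.00037058  0.0008665  -0.00091263] [[ 0.151  0.989 -0.001]
 [ 0.989 -0.151  0.   ]
 [ 0.    -0.001 -1.   ]]
tip pred [282, 279] hole [282, 296] [294, 286] [266, 288]
```

View pics/over.png

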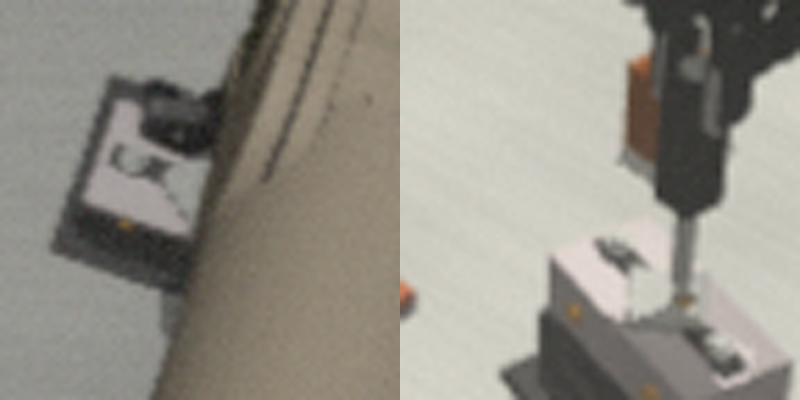

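The tip is at crop (683,293), right over the hole where brass shows at (685,300). Next I'll feel downwards.

move_arm --pt "0 0 0 0 0.0005 0.006 0.018" --pt "0 0 0 0 0.0005 0.009 0.018" --pt "0 0 0 0 0.0005 0.011 0.018" --pt "0 0 0 0 0.0005 0.012 0.018" --pt "0 0 0 0 0.0005 0.012 0.018"

```text
clock: 5.85
position: [0.5359, -0.1683, 0.1554]
ee_rot: [0.759, 0.651, -0.0, -0.0]
ft_force: [-0.6, 0.3, -1.7]
grip_width: 0.26
```

move_arm --pt "0 0 0 0 0 0.0008 0.018" --pt "0 0 0 0 0 0.0015 0.018"

```text
clock: 6.05
position: [0.536, -0.1683, 0.154]
ee_rot: [0.759, 0.651, 0.0, 0.0]
ft_force: [-0.2, -0.4, -1.8]
grip_width: 0.261
```

move_arm --pt "0 0 0 0 0 0.001 0.018" --pt "0 0 0 0 0 0.0018 0.018"

```text
clock: 6.25
position: [0.536, -0.1683, 0.1521]
ee_rot: [0.759, 0.651, 0.0, -0.0]
ft_force: [-0.7, 0.2, -1.7]
grip_width: 0.262
```

move_arm --pt "0 0 0 0 0 0.001 0.018" --pt "0 0 0 0 0 0.0018 0.018"

```text
clock: 6.45
position: [0.5359, -0.1683, 0.1503]
ee_rot: [0.759, 0.651, 0.0, -0.0]
ft_force: [-0.2, 0.1, -0.9]
grip_width: 0.262
```

move_arm --pt "0 0 0 0 0 0.001 0.018" --pt "0 0 0 0 0 0.002 0.018" --pt "0 0 0 0 0 0.003 0.018"

```text
clock: 6.75
position: [0.536, -0.1683, 0.1473]
ee_rot: [0.759, 0.651, 0.0, -0.0]
ft_force: [-0.7, 0.0, -2.4]
grip_width: 0.259
```

move_arm --pt "0 0 0 0 0 0.001 0.018" --pt "0 0 0 0 0 0.002 0.018" --pt "0 0 0 0 0 0.003 0.018"

```text
clock: 7.05
position: [0.5363, -0.1686, 0.1448]
ee_rot: [0.759, 0.651, 0.0, 0.0]
ft_force: [-0.1, -1.1, 4.5]
grip_width: 0.256
```

move_arm --pt "0 0 0 0 0 0.001 0.018" --pt "0 0 0 0 0 0.002 0.018" --pt "0 0 0 0 0 0.003 0.018"

```text
clock: 7.35
position: [0.5363, -0.1687, 0.1419]
ee_rot: [0.759, 0.651, 0.0, 0.0]
ft_force: [-0.3, -0.1, 4.6]
grip_width: 0.257
```

move_arm --pt "0 0 0 0 0 0.001 0.018" --pt "0 0 0 0 0 0.002 0.018" --pt "0 0 0 0 0 0.003 0.018" --pt "0 0 0 0 0 0.004 0.018"

```text
clock: 7.75
position: [0.5364, -0.1688, 0.138]
ee_rot: [0.759, 0.651, 0.0, 0.001]
ft_force: [-1.5, -1.7, 5.8]
grip_width: 0.259
```

move_arm --pt "0 0 0 0 0 0.001 0.018" --pt "0 0 0 0 0 0.002 0.018" --pt "0 0 0 0 0 0.003 0.018" --pt "0 0 0 0 0 0.004 0.018" --pt "0 0 0 0 0 0.005 0.018" --pt "0 0 0 0 0 0.006 0.018"

```text
clock: 8.35
position: [0.5363, -0.169, 0.132]
ee_rot: [0.759, 0.651, 0.0, 0.001]
ft_force: [-0.9, -0.8, 7.0]
grip_width: 0.257
```

move_arm --pt "0 0 0 0 0 0.001 0.018" --pt "0 0 0 0 0 0.002 0.018" --pt "0 0 0 0 0 0.003 0.018" --pt "0 0 0 0 0 0.004 0.018" --pt "0 0 0 0 0 0.005 0.018" --pt "0 0 0 0 0 0.006 0.018"

```text
clock: 8.95
position: [0.5363, -0.1691, 0.126]
ee_rot: [0.759, 0.651, 0.0, 0.001]
ft_force: [-1.6, -2.1, 5.6]
grip_width: 0.26
```

move_arm --pt "0 0 0 0 0 0.001 0.018" --pt "0 0 0 0 0 0.002 0.018" --pt "0 0 0 0 0 0.003 0.018" --pt "0 0 0 0 0 0.004 0.018" --pt "0 0 0 0 0 0.005 0.018" --pt "0 0 0 0 0 0.006 0.018"

```text
clock: 9.55
position: [0.5363, -0.1694, 0.12]
ee_rot: [0.759, 0.651, 0.0, 0.001]
ft_force: [-1.0, -2.6, 4.7]
grip_width: 0.26
```

move_arm --pt "0 0 0 0 0 0.001 0.018" --pt "0 0 0 0 0 0.002 0.018" --pt "0 0 0 0 0 0.003 0.018" --pt "0 0 0 0 0 0.004 0.018" --pt "0 0 0 0 0 0.005 0.018" --pt "0 0 0 0 0 0.006 0.018" --pt "0 0 0 0 0 0.007 0.018" --pt "0 0 0 0 0 0.007 0.018"

```text
clock: 10.35
position: [0.5357, -0.1682, 0.1121]
ee_rot: [0.759, 0.651, -0.0, -0.0]
ft_force: [-0.1, 0.5, -1.3]
grip_width: 0.262
```

Run:
```python
from h import *
import cv2
st(); s=cams.camera('side')
b=cv2.resize(s[190:262,254:326],(600,600),interpolation=cv2.INTER_CUBIC)
cv2.imwrite('pics/drop.png',cv2.convertScaleAbs(b[:,:,::-1],alpha=2))
```

```text
10.35 [ 0.5357 -0.1682  0.1121] F [-0.1  0.5 -1.3] g 0.262
```

View pics/drop.png

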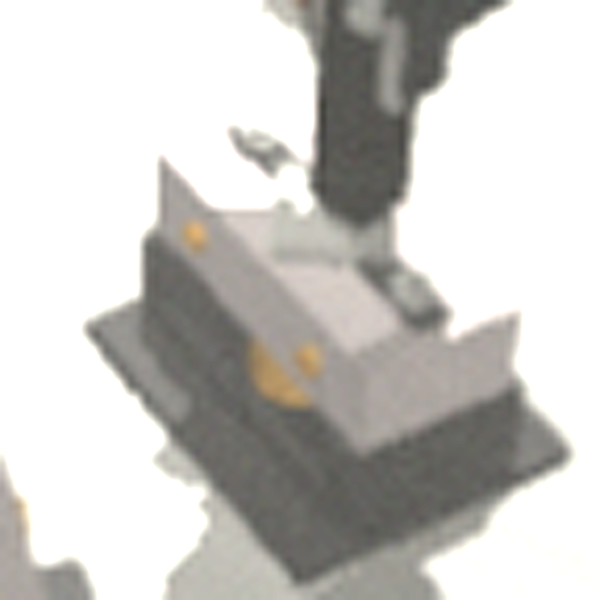

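The brass plug is now visible in the pocket at crop (290,375) and the force has gone. Now I'll return the drift.

move_arm --pt "0 0 0 0 0 -0.01 0.018" --pt "0 0 0 0 0 -0.03 0.018" --pt "0 0 0 0 0 -0.06 0.018" --pt "0 0 0 0 0 -0.09 0.018" --pt "0 0 0 0 0 -0.094 0.018" --pt "0 0 0 0 0 -0.094 0.018"

```text
clock: 11.0
position: [0.5364, -0.1684, 0.2075]
ee_rot: [0.759, 0.651, 0.001, 0.001]
ft_force: [-0.1, 0.9, -2.2]
grip_width: 0.257
```

Run:
```python
from h import *
st(); print(shift([.487,.168,.206]))
```

```text
11.0 [ 0.5364 -0.1684  0.2075] F [-0.1  0.9 -2.2] g 0.257
[ 0.32502706 -0.09997698  0.00146038]
```

move_arm --pt "0 0 0 0.325 -0.1 0 0.018" --pt "0 0 0 0.325 -0.1 0 0.018" --pt "0 0 0 0.325 -0.1 0 0.018" --pt "0 0 0 0.325 -0.1 0 0.018" --pt "0 0 0 0.325 -0.1 0 0.018" --pt "0 0 0 0.325 -0.1 0 0.018" --pt "0 0 0 0.325 -0.1 0 0.018" --pt "0 0 0 0.325 -0.1 0 0.018" --pt "0 0 0 0.325 -0.1 0 0.018" --pt "0 0 0 0.325 -0.1 0 0.018"

```text
clock: 12.0
position: [0.4865, 0.1666, 0.2057]
ee_rot: [0.759, 0.651, -0.001, 0.0]
ft_force: [0.3, 0.1, -1.9]
grip_width: 0.263
```

Run:
```python
from h import *
st(); print(shift([.487,.168,.136]))
```

```text
12.0 [0.4865 0.1666 0.2057] F [ 0.3  0.1 -1.9] g 0.263
[0.00149928 0.0003855  0.06970877]
```

move_arm --pt "0 0 0 0 0 0.03 0.018" --pt "0 0 0 0 0 0.06 0.018" --pt "0 0 0 0 0 0.069 0.018" --pt "0 0 0 0 0 0.069 0.018"

```text
clock: 12.4
position: [0.486, 0.1667, 0.1365]
ee_rot: [0.76, 0.65, -0.001, -0.0]
ft_force: [-0.1, 0.6, -1.2]
grip_width: 0.262
```

Run:
```python
from h import *
st(); print(shift([.487,.168,.126]))
```

```text
12.4 [0.486  0.1667 0.1365] F [-0.1  0.6 -1.2] g 0.262
[0.00144075 0.0008608  0.01045494]
```

move_arm --pt "0 0 0 0.0014 0.0009 0.0 0.018" --pt "0 0 0 0.0014 0.0009 0.005 0.018" --pt "0 0 0 0.0014 0.0009 0.008 0.018" --pt "0 0 0 0.0014 0.0009 0.011 0.018"

```text
clock: 12.8
position: [0.4878, 0.1695, 0.1266]
ee_rot: [0.759, 0.651, 0.0, 0.0]
ft_force: [0.4, -0.1, -1.8]
grip_width: 0.261
```

move_arm --pt "0 0 0 0 0 0.003 0.018" --pt "0 0 0 0 0 0.006 0.018" --pt "0 0 0 0 0 0.01 0.018"

```text
clock: 13.1
position: [0.4877, 0.1695, 0.1162]
ee_rot: [0.759, 0.651, 0.0, -0.0]
ft_force: [0.8, 0.3, -2.0]
grip_width: 0.256
```

move_arm --pt "0 0 0 0 -0.0 0.008 0.018" --pt "0 0 0 0 0 0.016 0.018" --pt "0 0 0 0 0 0.024 0.018" --pt "0 0 0 0 0 0.031 0.018" --pt "0 0 0 0 0 0.034 0.018" --pt "0 0 0 0 0 0.034 0.018"

```text
clock: 13.7
position: [0.4873, 0.1692, 0.0819]
ee_rot: [0.759, 0.651, -0.0, -0.0]
ft_force: [-0.3, -0.3, -1.4]
grip_width: 0.26
```

move_arm --pt "0 0 0 0 0 0.001 0.018" --pt "0 0 0 0 0 0.002 0.018" --pt "0 0 0 0 0 0.002 0.018"

```text
clock: 14.0
position: [0.4877, 0.1694, 0.0805]
ee_rot: [0.759, 0.651, 0.0, -0.0]
ft_force: [0.0, -0.5, -2.7]
grip_width: 0.265
```

move_arm --pt "0 0 0 0 0 0.0005 0.018" --pt "0 0 0 0 0 0.001 0.018" --pt "0 0 0 0 0 0.001 0.018"

```text
clock: 14.3
position: [0.4878, 0.1695, 0.0797]
ee_rot: [0.759, 0.651, 0.0, -0.0]
ft_force: [-0.6, -0.7, 1.7]
grip_width: 0.259
```

move_arm --pt "0 0 0 0 0 0 0.018" --pt "0 0 0 0 0 0.0004 0.018"

```text
clock: 14.5
position: [0.4879, 0.1695, 0.0797]
ee_rot: [0.759, 0.651, 0.0, -0.0]
ft_force: [-4.1, -1.8, 12.1]
grip_width: 0.262
```

It has seated on the block: the force rises at the same height it was taken from. Now I'll release.

move_arm --pt "0 0 0 0 0 -0.0005 0.018" --pt "0 0 0 0 0 -0.0005 0.03" --pt "0 0 0 0 0 -0.0005 0.045" --pt "0 0 0 0 0 -0.0005 0.06" --pt "0 0 0 0 0 -0.0005 0.06" --pt "0 0 0 0 0 -0.0005 0.06" --grip_force 30

```text
clock: 15.1
position: [0.4876, 0.1694, 0.0795]
ee_rot: [0.759, 0.651, 0.0, -0.0]
ft_force: [-0.5, 0.0, 0.4]
grip_width: 0.701
```

move_arm --pt "0 0 0 0 0 -0.02 0.06" --pt "0 0 0 0 0 -0.06 0.06" --pt "0 0 0 0 0 -0.1 0.06" --pt "0 0 0 0 0 -0.15 0.06" --pt "0 0 0 0 0 -0.2 0.06" --pt "0 0 0 0.05 0 -0.2 0.06" --pt "0 0 0 0.1 0 -0.2 0.06" --pt "0 0 0 0.15 0 -0.2 0.06" --pt "0 0 0 0.15 0 -0.2 0.06"

```text
clock: 16.0
position: [0.508, 0.3253, 0.2772]
ee_rot: [0.756, 0.655, -0.001, -0.001]
ft_force: [-1.3, 0.2, -0.6]
grip_width: 0.704
```

Run:
```python
from h import *
import cv2
st(); s=cams.camera('side');t=cams.camera('top')
cv2.imwrite('pics/end_side.png',cv2.resize(s[:,:,::-1],(800,600),interpolation=cv2.INTER_CUBIC))
c=lambda im,x,y,w:cv2.resize(im[y:y+w,x:x+w],(400,400),interpolation=cv2.INTER_CUBIC)
t0=cv2.imread('pics/top0.png')[:,:,::-1]; s0=cv2.imread('pics/side0.png')[:,:,::-1]
cv2.imwrite('pics/end.png',cv2.convertScaleAbs(np.hstack([c(s0,164,140,72),c(s,164,140,72)])[:,:,::-1],alpha=1.4))
```

```text
16.0 [0.508  0.3253 0.2772] F [-1.3  0.2 -0.6] g 0.704
```

View pics/end_side.png

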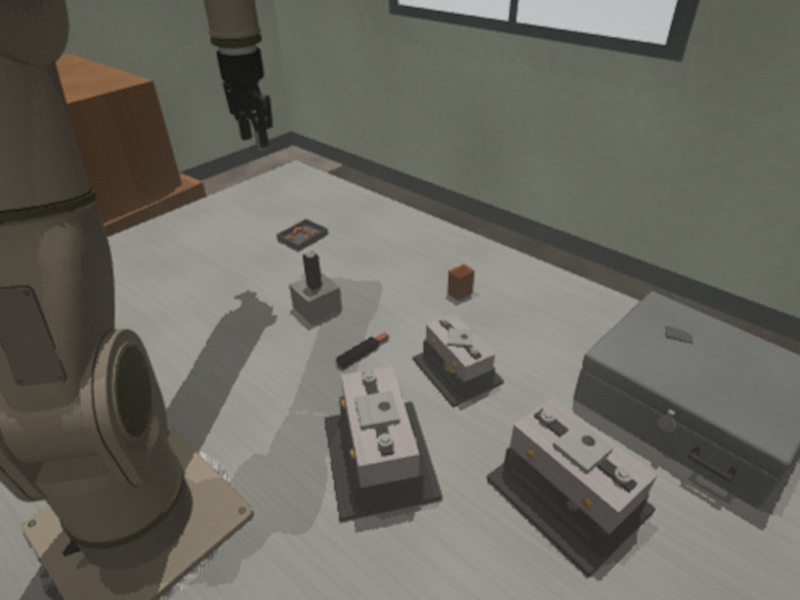

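View pics/end.png

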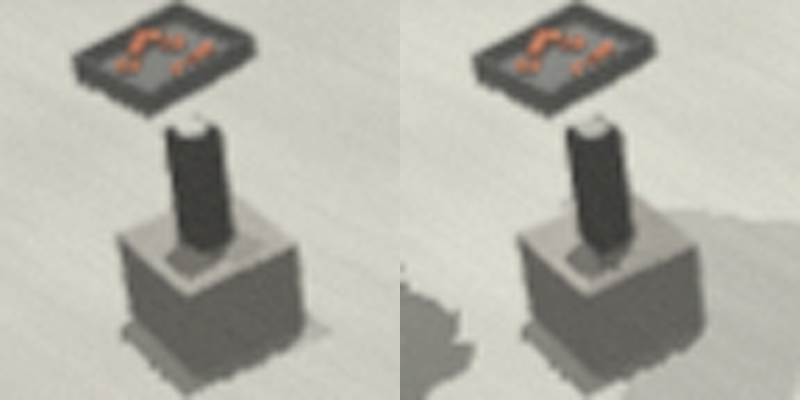

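The drift stands upright and fully down, at the same pixels as at the start. The plug is in the pocket at (450,366), and the bystanders haven't moved.

```bash
python3 -c "
from workcell import manip
print(manip.hand_in())"
```

```text
the job is handed in; nothing more can be done
None
```

The plug is out and lying in the catch pocket, the drift is back in its stand, and I handed the job in at about 16 s.

- **Fixture:** I took the smallest of the three look-alikes. Its clamp screws measured 88 mm apart, against about 123 mm on the other two.
- **Pressing out:** I saw the access hole in the pictures and the drift went in without touching the plate. The plug took roughly 7–9 N to move. After the last push the force was gone, and the side picture showed brass in the pocket.
- **Drift:** It seated at the same height it was taken from, with a brief 12 N on the stand. In the last close-up it stands upright at the same pixels as at the start.
- **Bystanders:** In the last side picture the cover, switch handle and dish looked unmoved. The gripper was clear of everything.
- **Disagreement:** In the early side pictures the fingers seemed to end about 30 mm higher than the TCP suggested. The grip closed at about 23.5 mm on the 24 mm handle and held throughout, so I did not follow this up.

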